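# Close a bench micrometer on a nut until its ratchet slips

### The arm

A 6-joint arm with a two-finger parallel gripper is mounted at the origin on a cart in front of the work surface, level with it; the furniture and walls round the work are solid. World frame = base frame: x ahead of the robot, y to its left, z up, the work surface at z = 0. Lengths are in m, angles in rad, forces in N, time in s.
With the tool pointing down it reaches from about 0.35 to 0.775 m from the base axis. Payload 5.5 kg.
Tool frame: the origin (TCP) lies midway between the tips of the shut fingers; the grasp point (between the pads) lies 19 mm behind it; z points along the fingers, y is the line along which they close (so a half turn about z gives the same grasp; the last joint's range is limited). The gripper opens to 85 mm and grips with 20 to 120 N. Pads are 22 mm wide; open, the fingers measure 114 mm over their backs; the gripper's body (76 mm by 85 mm) begins 54 mm behind the grasp point. The pads swing forward as they close: fully open they stand 13 mm farther back than shut.
Start: joints at [-0.14, 0.313, 0.046, 1.304, 0, 1.431], TCP at [0.575, -0, 0.231] pointing down, gripper open.
Joint ranges: [-2.76, 2.76], [-0.86, 1.69], [-1.03, 1.26], [-2.2, 2.34], [-1.47, 1.5], [-3.14, 3.14]. Speed limits (rad/s): [2.57, 2.57, 3.14, 3.14, 3.14, 3.14].

### API

Orientations are given as a unit quaternion [w, x, y, z].
In Python, from workcell import telemetry, imaging, env gives the robot as it stands. The module is installed in compiled form; this text tells all that it offers.
- The arm moves only by the tool step_arm, never from a script. Its argument "moves" is a list of rows, each a list of 3 entries, a list of its own where there are three numbers: the shift along the tool's x, y, z in mm, then the turn, a rotation vector about the tool's x, y, z in rad, then the finger opening in mm, from 0 to 85.4. A call has 1 to 8 rows; each row is the pose to reach, as a shift and turn from the pose commanded when the call began, along the tool's axes at that moment; what a row does not reach only later rows make up. A row lasts 1/12 s, in which the tool goes at most 41.7 mm and 7.16 degrees, less where a joint would pass 70% of its speed; a pose out of reach is approached as far as the arm can. A call with a gripper value outside its range is refused whole. The fingers move at their own pace and stop on an object; "grip_force" is the grip in N (left out, the last holds). Time passes only in rows, so rows that repeat a pose let the fingers close. It gives the time, the measured TCP pose, the force, the opening and the grip force at its end, in the units of the state.
- telemetry.get_state(): the state, without advancing time (a new reading comes with each control period).
- imaging.read_camera(name): name is "scene" or "side" or "wrist"; returns the picture (384x512x3 uint8, red, green, blue); there is no depth.
- imaging.camera_params(name): a dict with "camera_matrix" (3x3 intrinsics, pixels), "pose" (4x4, takes a point from camera to world coordinates). Camera axes: x right, y up, looking along -z (the intrinsics and any distortion apply to the point x, -y, -z); pixel columns grow to the right and rows downward; lengths in m; the calibration is good to about 2 mm. A picture is of the moment at which its call begins: read the wrist's pose just before it. camera_params takes no time and is no camera call; for the wrist camera it gives the pose at the moment of the call.
- env.hand_in(): hands the job in; it is judged then, once.
The state is a dict: "clock": time; "joint_pos": joint angles; "qvel": joint speeds; "tau": joint torques, N m; "tcp_pos": TCP position; "orientation": TCP orientation; "wrist_force": force on the tool from outside, world axes, zero at the start; "ft_torque": the same for the moment, N m; "finger_gap": finger opening in m; "grip_force": force on a finger pad.
Only numpy, scipy, OpenCV 4.12 (cv2) and the standard library are available. Lean on these libraries where they do the work, as an engineer would, in place of code of your own. Each camera call takes 0.05 s, during which the arm holds its last target. There are 200 camera calls.

### The job

One of the two bench micrometers has a steel nut on its anvil. Turn the knurled ratchet knob on top of that one clockwise until the foot is down on the nut and the clutch slips, carry on until the knob has slipped at least 20 degrees, then let go. Leave the nut clamped on its anvil and do not turn the other, empty micrometer.

Things in the scene. Friction and masses are not known exactly. Their poses are not given: they have to be found in the camera images.
- green_mic: Bench micrometer, green C-frame, fixed to the table; it holds the nut. Origin: underside of its base, on the vertical measuring axis; x points to the column (40 to 66 mm off). Base 115 x 80 mm. On the axis: anvil 44 mm across, top at z 34 mm; foot; arm, top at 109; aluminium thimble 44 mm across, z 111 to 131; dark knurled ratchet knob 26 mm across, z 132.5 to 168.5, the topmost part.
- green_mic_grip (a point): On the axis of the green micrometer's ratchet knob, 20 mm above the knob's lower end (and the thimble under it), 16 mm below its top: where to grip it from above, at any yaw as the knob is round. This point is fixed to the frame; the knob turns about it, on a vertical axis, and stays at its height.
- green_mic_thimble (a joint): Thimble angle, rad; grows clockwise seen from above and lowers the foot 3.8 mm per rad. Starts at 0.3 to 0.6; at about 0.92 the foot meets the nut and within 0.15 more the thimble stops. So it first turns 0.3 to 0.75 rad together with the knob. It stays where it is left (friction 0.03 N m). A red line on its top shows its angle.
- green_mic_knob (a joint): Slip of the knob relative to the thimble, rad, clockwise from above positive; 0 at the start, with the knob's white line beside the thimble's red one. The knob carries the thimble until the foot presses on the nut; then the clutch (0.075 N m, smooth) slips and this grows. Turning 1.3 to 1.5 rad clockwise in one grip always suffices.
- green_mic_spindle: Sliding foot of the green micrometer: steel disc 26 mm across, 7 mm thick, on a 10 mm stem; origin at the centre of its lower face. Moves only straight up and down.
- green_mic_anvil (a point): Centre of the top face of the green micrometer's anvil.
- nut: Loose steel M20 hexagon nut, 30 x 34 x 16 mm, lying flat on the green micrometer's anvil under the foot with 1 to 3 mm of air above it; origin at the centre of its underside. It need not be touched.
- blue_mic: The same bench micrometer with a blue painted C-frame, empty: a bystander, fixed to the table. Same axes and sizes.
- blue_mic_thimble (a joint): Thimble angle of the blue micrometer, rad, 0 at the start; to be left alone.
- blue_mic_knob (a joint): Slip of the blue micrometer's ratchet knob, rad, 0 at the start; to be left alone.
Mind the look-alikes: they are no part of the job. There is more than one size of the nut; the one meant has the size given above.

How it is judged:
On the way, in this order (a step that is already met when the one before it is completed fails the run):
1. the foot of the green micrometer presses on the nut (contact force between green_mic_spindle and nut above 1 N), for 0.05 s.
2. the ratchet knob has slipped at least 0.3 rad clockwise with the foot pressing on the nut (value of joint green_mic_knob above 0.3 rad and contact force between green_mic_spindle and nut above 1 N), for 0.05 s.
At the end, for the whole second after the job is handed in: The green micrometer's knob has slipped at least 0.3 rad (17 degrees) clockwise on its thimble, its foot still presses on the nut (more than 0.3 N), the nut lies on the anvil within 12 mm of its centre, and the knob is at rest (value of joint green_mic_knob above 0.3 rad and contact force between green_mic_spindle and nut above 0.3 N and horizontal distance between nut and green_mic_anvil below 0.012 m and distance between nut and green_mic_anvil below 0.015 m and velocity of joint green_mic_knob below 0.1 rad/s); the robot touches nothing.
It fails at once if the empty blue micrometer's knob or thimble is turned by more than 0.2 rad (value of joint any of blue_mic_thimble, blue_mic_knob above 0.2 rad or value of joint any of blue_mic_thimble, blue_mic_knob below -0.2 rad).
It also fails if it takes over 29 s, if anything falls off the work surface, if the arm or the gripper's body presses on something with over 40 N, if the wrist force passes 120 N, or if a joint passes its speed limit or range.

## Working session

There is one attempt and no reset: what is moved stays moved. The work goes in short steps, Python scripts to look and compute and a tool call to move; the robot and the scene stay as the last step left them, time stands still between calls to the robot, and variables do not carry over. Pictures are saved under pics/ and viewed, at most 10 in all, crops included, and the job is handed in when it is done.

Besides the shell and the picture viewer there is one more tool, called after "Call:" as a command line: name --argument value ..., lists and objects as JSON in quotes. step_arm: Moves the arm, as the interface text tells. Its arguments: {"type":"object","properties":{"moves":{"type":"array"},"grip_force":{"type":"number"}},"required":["moves"]}

```bash
mkdir -p pics
python3 - <<'E'
from workcell import telemetry, imaging
import cv2, numpy as np
a=[imaging.read_camera(n) for n in("scene","side","wrist")]
for n,i in zip(("scene","side","wrist"),a):
    cv2.imwrite(f"pics/{n}0.png",i[:,:,::-1]); 
np.set_printoptions(precision=4,suppress=True)
for n in("scene","side","wrist"):
    p=imaging.camera_params(n); print(n,p)
s=telemetry.get_state();print(s)
E
```

```text
scene {'camera_matrix': array([[479.8032,   0.    , 244.7742],
       [  0.    , 479.8032, 188.8466],
       [  0.    ,   0.    ,   1.    ]]), 'pose': array([[ 0.681 ,  0.3257, -0.6558, -0.0353],
       [-0.7321,  0.3227, -0.6   , -0.689 ],
       [ 0.0163,  0.8887,  0.4582,  0.505 ],
       [ 0.    ,  0.    ,  0.    ,  1.    ]])}
side {'camera_matrix': array([[488.4439,   0.    , 257.5527],
       [  0.    , 488.4439, 194.9349],
       [  0.    ,   0.    ,   1.    ]]), 'pose': array([[ 0.9867,  0.099 , -0.1293,  0.3649],
       [-0.1625,  0.6494, -0.7429, -0.9795],
       [ 0.0105,  0.754 ,  0.6568,  0.8402],
       [ 0.    ,  0.    ,  0.    ,  1.    ]])}
wrist {'camera_matrix': array([[311.4719,   0.    , 257.5334],
       [  0.    , 311.4719, 196.0421],
       [  0.    ,   0.    ,   1.    ]]), 'pose': array([[ 1.    ,  0.0003,  0.0017,  0.5761],
       [-0.0008,  0.9624,  0.2716,  0.0679],
       [-0.0016, -0.2716,  0.9624,  0.3727],
       [ 0.    ,  0.    ,  0.    ,  1.    ]])}
{'clock': 0.15, 'joint_pos': array([-0.1396,  0.3138,  0.0453,  1.3036,  0.    ,  1.4312]), 'qvel': array([-0.0017, -0.0041,  0.0038,  0.0012,  0.0012, -0.0006]), 'tau': array([  0.0018, -48.1067,  29.8816,   0.0139,  -0.0001,  -0.0001]), 'tcp_pos': array([0.5746, 0.0001, 0.2306]), 'orientation': array([-0.0005,  0.7071,  0.7071, -0.0004]), 'wrist_force': array([-0.5231, -0.3754, -0.6351]), 'ft_torque': array([-0.0318, -0.0062,  0.0485]), 'grip_force': 0.0, 'finger_gap': 0.08550049565538556}
```

View pics/scene0.png

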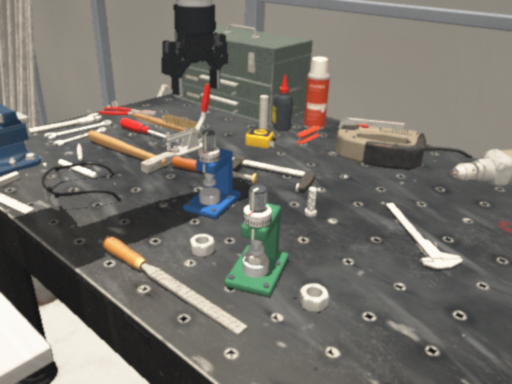

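View pics/side0.png

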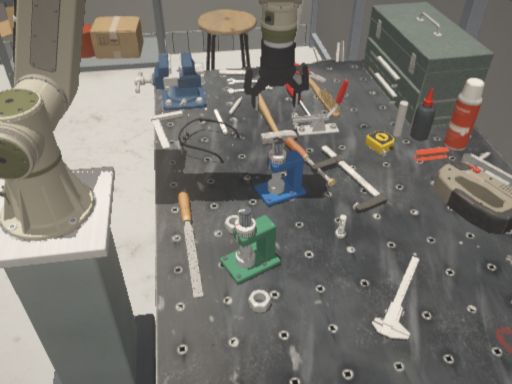

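View pics/wrist0.png

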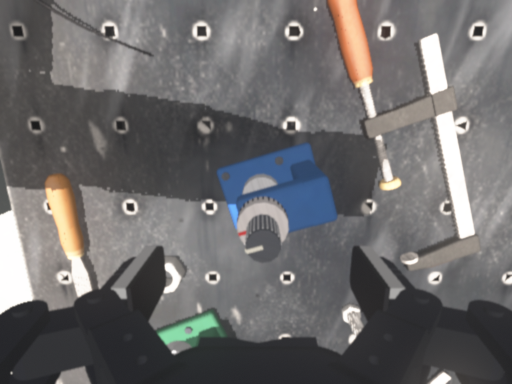

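Candidates in the scene view are the green mic's knob at (259,195), with a nut on its anvil at (257,262), and the blue mic's knob at (209,142), with nothing on its anvil. Loose nuts lie at (203,244) and (314,297). In the side view green is at (245,217) and blue at (279,150). The wrist view shows blue at (262,240), with green only partly visible at the bottom. I choose green and will check it in a close crop.

Run:
```python
import cv2, numpy as np
a=cv2.imread('pics/scene0.png')[175:295,215:305]; b=cv2.imread('pics/side0.png')[195:285,210:290]
a=cv2.resize(a,None,fx=5,fy=5,interpolation=cv2.INTER_CUBIC)[:600,:]
b=cv2.resize(b,(350,394),interpolation=cv2.INTER_CUBIC)
b=cv2.copyMakeBorder(b,0,a.shape[0]-b.shape[0],0,0,cv2.BORDER_CONSTANT)
o=np.hstack([a,b]);print(o.shape);cv2.imwrite('pics/crop1.png',o)
```

```text
(600, 800, 3)
```

View pics/crop1.png

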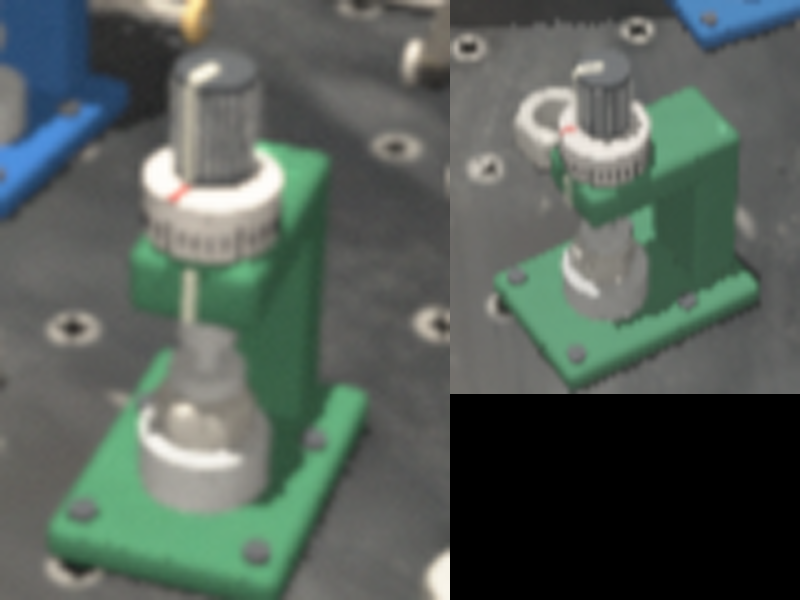

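```bash
cat > h.py <<'E'
import numpy as np
from workcell import imaging
def ray(n,uv,P=None):
    p=P or imaging.camera_params(n); T=p['pose']
    d=np.linalg.solve(p['camera_matrix'],[*uv,1.]); d=T[:3,:3]@(d*[1,-1,-1])
    return T[:3,3],d/np.linalg.norm(d)
def tri(rs):
    A=sum(np.eye(3)-np.outer(d,d) for o,d in rs); b=sum((np.eye(3)-np.outer(d,d))@o for o,d in rs)
    return np.linalg.solve(A,b)
def atz(r,z): o,d=r; return o+d*(z-o[2])/d[2]
E
python3 - <<'E'
from h import *
np.set_printoptions(precision=4,suppress=True)
for nm,a,b in(("green",(258.4,189.4),(245.4,209.9)),("blue",(209,134),(279,144))):
    r=[ray("scene",a),ray("side",b)]
    print(nm,tri(r),[atz(x,.1685) for x in r])
E
```

```text
green [ 0.4659 -0.2585  0.1647] [array([ 0.4597, -0.2644,  0.1685]), array([ 0.4653, -0.2615,  0.1685])]
blue [ 0.5803 -0.0288  0.1601] [array([ 0.5687, -0.0387,  0.1685]), array([ 0.5776, -0.0454,  0.1685])]
```

Call:
step_arm --moves '[[[-40, -16, 0], [0, 0, -0.12], 85], [[-80, -33, 0], [0, 0, -0.24], 85], [[-120, -50, 0], [0, 0, -0.36], 85], [[-160, -67, 0], [0, 0, -0.48], 85], [[-200, -84, 0], [0, 0, -0.6], 85], [[-235, -98, 0], [0, 0, -0.7], 85], [[-262, -110, 0], [0, 0, -0.7], 85], [[-262, -110, 0], [0, 0, -0.7], 85]]'

```text
clock: 0.82
tcp_pos: [0.4631, -0.2661, 0.231]
orientation: [0.0, 0.423, 0.906, -0.001]
wrist_force: [0.3, -0.2, 0.4]
finger_gap: 0.0851
grip_force: 0.0
```

```bash
cat > look.py <<'E'
import sys,cv2
from h import *
from workcell import telemetry
p=imaging.camera_params("wrist"); s=telemetry.get_state(); i=imaging.read_camera("wrist")
cv2.imwrite(f"pics/{sys.argv[1]}.png",i[:,:,::-1]); np.save("P.npy",p,allow_pickle=True)
np.set_printoptions(precision=4,suppress=True); print(s['clock'],s['tcp_pos'],s['orientation'],s['joint_pos'],s['wrist_force'],s['ft_torque'],s['qvel'])
E
python3 look.py w1
```

```text
0.8167 [ 0.4631 -0.2661  0.231 ] [ 0.      0.4231  0.9061 -0.0008] [-0.671   0.2336 -0.0615  1.2753 -0.0016  0.2027] [ 0.3485 -0.1501  0.3793] [ 0.0008 -0.0272  0.0458] [-0.2667  0.0309  0.0356  0.0204  0.0409 -0.2158]
```

View pics/w1.png

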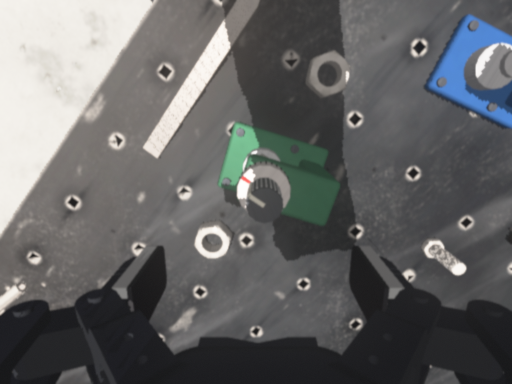

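The wrist view shows the green mic at the centre, with its knob top near (265,207). The arm was still settling in that picture, so I'll retake it still, zoomed in.

```bash
python3 look.py w2
python3 - <<'E'
import cv2
i=cv2.imread('pics/w2.png')[160:235,225:325]
cv2.imwrite('pics/w2c.png',cv2.resize(i,None,fx=8,fy=8,interpolation=cv2.INTER_CUBIC))
E
```

```text
0.8667 [ 0.4629 -0.2667  0.2309] [-0.0001  0.4242  0.9056 -0.0009] [-0.6719  0.2341 -0.0611  1.2753 -0.0019  0.2041] [-0.3117 -1.406   0.5965] [-0.0941 -0.0369  0.0121] [ 0.0637 -0.0057 -0.0092  0.0072  0.03    0.0831]
```

View pics/w2c.png

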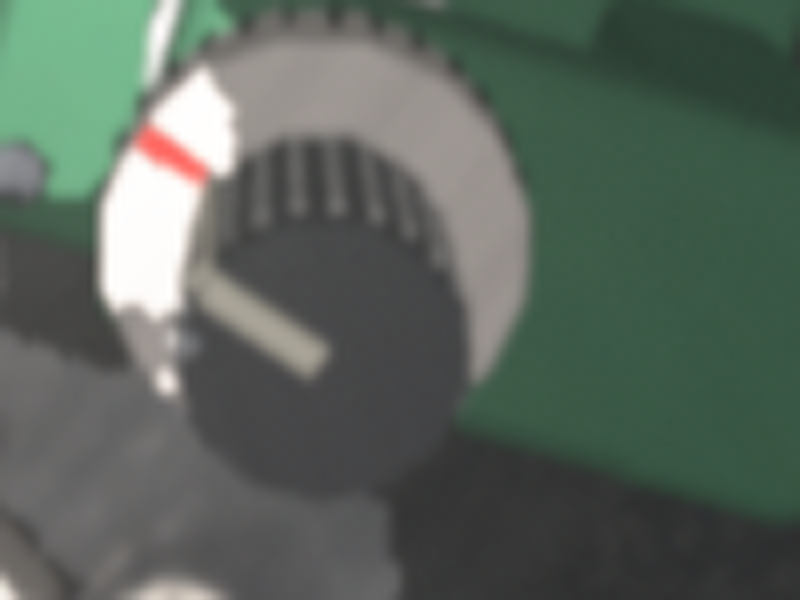

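The crop shows the knob's top disc centred at crop (325,355), which is image (265.3,204.1). The white line is next to the red one.

Run:
```python
from h import *
from scipy.spatial.transform import Rotation as R
from workcell import telemetry
np.set_printoptions(precision=4,suppress=True)
P=np.load("P.npy",allow_pickle=True).item(); s=telemetry.get_state()
r=ray("wrist",(265.1,203.9),P); k=atz(r,.1685)
print(k,tri([r,ray("scene",(258.4,189.4)),ray("side",(245.4,209.9))]))
q=s['orientation']; M=R.from_quat([*q[1:],q[0]])
for g in (k,):
  print(M.inv().apply(np.array([g[0],g[1],.1525])-s['tcp_pos'])*1000, s['tcp_pos'], M.as_matrix())
```

```text
[ 0.4645 -0.2603  0.1685] [ 0.4651 -0.2602  0.166 ]
[ 2.7476  3.4519 78.3994] [ 0.4637 -0.2646  0.2309] [[-0.6405  0.768  -0.0006]
 [ 0.768   0.6405 -0.    ]
 [ 0.0003 -0.0004 -1.    ]]
```

Call:
step_arm --moves '[[[1, 1, 20], [0, 0, 0], 85], [[1, 1, 40], [0, 0, 0], 85], [[1, 1, 40], [0, 0, 0], 85], [[1, 1, 40], [0, 0, 0], 85], [[1, 1, 40], [0, 0, 0], 85], [[1, 1, 40], [0, 0, 0], 85]]'

```text
clock: 1.42
tcp_pos: [0.466, -0.2605, 0.1926]
orientation: [0.001, 0.421, 0.907, -0.0]
wrist_force: [0.6, -0.7, 0.5]
finger_gap: 0.085
grip_force: 0.0
```

```bash
python3 look.py w3
python3 - <<'E'
import cv2
i=cv2.imread('pics/w3.png')[190:290,200:330]
cv2.imwrite('pics/w3c.png',cv2.resize(i,None,fx=6,fy=6,interpolation=cv2.INTER_CUBIC))
E
```

```text
1.4167 [ 0.466  -0.2605  0.1926] [ 0.001   0.4214  0.9069 -0.0002] [-0.6603  0.2469 -0.1392  1.1828  0.0001  0.2097] [ 0.5516 -0.7154  0.4568] [-0.0479 -0.0445  0.0068] [-0.0052 -0.0037 -0.0001 -0.0045 -0.0005 -0.0022]
```

View pics/w3c.png

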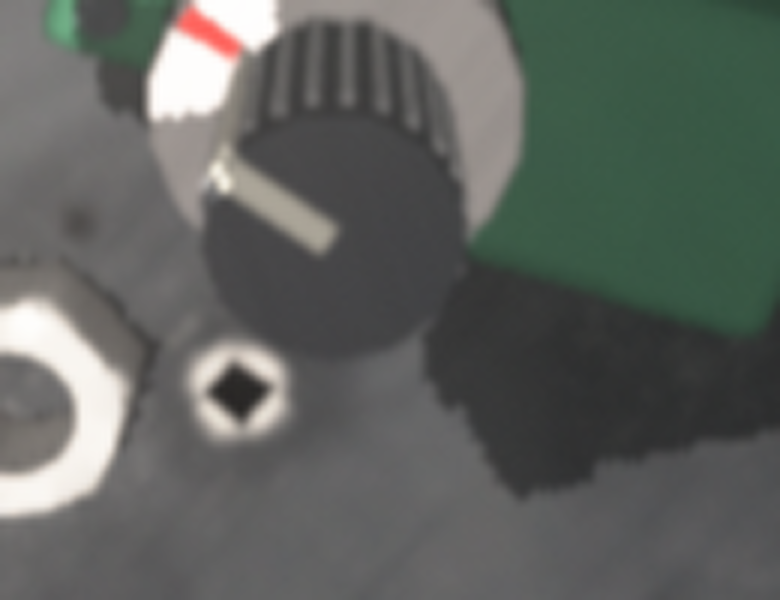

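The top disc is centred at crop (336,233), which is image (255.6,228.4).

Run:
```python
from h import *
from scipy.spatial.transform import Rotation as R
from workcell import telemetry
np.set_printoptions(precision=4,suppress=True)
P=np.load("P.npy",allow_pickle=True).item(); s=telemetry.get_state()
k=atz(ray("wrist",(255.6,228.4),P),.1685)
q=s['orientation']; M=R.from_quat([*q[1:],q[0]])
print(k,s['tcp_pos'],M.inv().apply(np.array([k[0],k[1],.1525])-s['tcp_pos'])*1000)
```

```text
[ 0.4646 -0.2602  0.1685] [ 0.466  -0.2607  0.1926] [ 1.3198 -0.7214 40.0759]
```

Call:
step_arm --moves '[[[1, -1, 20], [0, 0, 0], 85], [[1, -1, 40], [0, 0, 0], 85], [[1, -1, 55], [0, 0, 0], 85], [[1, -1, 55], [0, 0, 0], 85], [[1, -1, 55], [0, 0, 0], 85], [[1, -1, 55], [0, 0, 0], 60], [[1, -1, 55], [0, 0, 0], 40], [[1, -1, 55], [0, 0, 0], 32]]' --grip_force 50

```text
clock: 2.13
tcp_pos: [0.4645, -0.2611, 0.1377]
orientation: [0.001, 0.422, 0.907, -0.0]
wrist_force: [-0.1, -0.4, -0.3]
finger_gap: 0.0514
grip_force: 0.0
```

Call:
step_arm --moves '[[[0, 0, 0], [0, 0, 0], 15], [[0, 0, 0], [0, 0, 0], 15], [[0, 0, 0], [0, 0, 0], 15], [[0, 0, 0], [0, 0, 0], 15], [[0, 0, 0], [0, 0, 0], 15], [[0, 0, 0], [0, 0, 0], 15]]'

```text
clock: 2.63
tcp_pos: [0.4643, -0.2606, 0.1371]
orientation: [0.001, 0.422, 0.907, 0.0]
wrist_force: [1.0, 2.1, 6.0]
finger_gap: 0.0237
grip_force: 48.9
```

Call:
step_arm --moves '[[[0, 0, 0], [0, 0, 0.1], 15], [[0, 0, 0], [0, 0, 0.2], 15], [[0, 0, 0], [0, 0, 0.3], 15], [[0, 0, 0], [0, 0, 0.4], 15], [[0, 0, 0], [0, 0, 0.5], 15], [[0, 0, 0], [0, 0, 0.6], 15], [[0, 0, 0], [0, 0, 0.7], 15], [[0, 0, 0], [0, 0, 0.7], 15]]'

```text
clock: 3.3
tcp_pos: [0.464, -0.2606, 0.1371]
orientation: [0.001, 0.709, 0.706, 0.0]
wrist_force: [-0.6, 1.3, 5.6]
finger_gap: 0.0236
grip_force: 49.1
```

```bash
python3 look.py w4
```

```text
3.3 [ 0.464  -0.2606  0.1371] [0.0006 0.7085 0.7057 0.0001] [-0.6627  0.2778 -0.2392  1.0527  0.      0.9122] [-0.6386  1.2769  5.6095] [0.2418 0.1007 0.0455] [-0.001   0.0009  0.0003 -0.0005  0.0022 -0.1203]
```

Call:
step_arm --moves '[[[0, 0, 0], [0, 0, 0.1], 15], [[0, 0, 0], [0, 0, 0.2], 15], [[0, 0, 0], [0, 0, 0.3], 15], [[0, 0, 0], [0, 0, 0.4], 15], [[0, 0, 0], [0, 0, 0.5], 15], [[0, 0, 0], [0, 0, 0.6], 15], [[0, 0, 0], [0, 0, 0.7], 15], [[0, 0, 0], [0, 0, 0.75], 15]]'

```text
clock: 4.02
tcp_pos: [0.4637, -0.2605, 0.1371]
orientation: [0.0, 0.918, 0.397, 0.0]
wrist_force: [-1.8, 2.3, 7.1]
finger_gap: 0.0235
grip_force: 49.2
```

```bash
python3 look.py w5
python3 - <<'E'
import cv2
i=cv2.imread('pics/w5.png')
cv2.imwrite('pics/w5c.png',cv2.resize(i[190:384,150:400],None,fx=3,fy=3,interpolation=cv2.INTER_CUBIC))
E
```

```text
4.0167 [ 0.4637 -0.2605  0.1371] [0.0003 0.9178 0.397  0.    ] [-0.6627  0.2776 -0.2394  1.0533 -0.0002  1.6624] [-1.8043  2.2906  7.1117] [0.3548 0.3667 0.0908] [-0.0024  0.0001  0.0008 -0.0004 -0.0002  0.5351]
```

View pics/w5c.png

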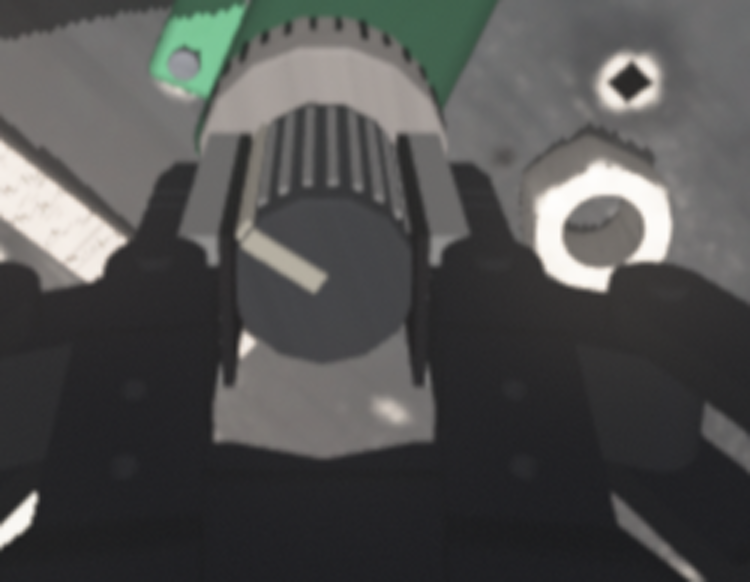

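The white line has kept its place relative to the gripper, so the knob turned with it. The z torque rose from 0.045 to 0.09 N m, which fits the clutch slipping. I'll turn a little more for margin, then open and lift.

Call:
step_arm --moves '[[[0, 0, 0], [0, 0, 0.1], 15], [[0, 0, 0], [0, 0, 0.2], 15], [[0, 0, 0], [0, 0, 0.2], 15], [[0, 0, 0], [0, 0, 0.2], 15], [[0, 0, 0], [0, 0, 0.2], 15]]'

```text
clock: 4.48
tcp_pos: [0.4637, -0.2604, 0.1371]
orientation: [0.0, 0.952, 0.305, 0.0]
wrist_force: [-1.3, 1.1, 8.0]
finger_gap: 0.0233
grip_force: 49.2
```

Call:
step_arm --moves '[[[0, 0, 0], [0, 0, 0], 50], [[0, 0, 0], [0, 0, 0], 85], [[0, 0, 0], [0, 0, 0], 85], [[0, 0, 0], [0, 0, 0], 85], [[0, 0, 0], [0, 0, 0], 85], [[0, 0, 0], [0, 0, 0], 85], [[0, 0, 0], [0, 0, 0], 85], [[0, 0, 0], [0, 0, 0], 85]]'

```text
clock: 5.15
tcp_pos: [0.4638, -0.2605, 0.1363]
orientation: [-0.0, 0.952, 0.305, -0.0]
wrist_force: [-0.3, 1.1, 0.2]
finger_gap: 0.0855
grip_force: 0.0
```

Call:
step_arm --moves '[[[0, 0, -20], [0, 0, 0], 85], [[0, 0, -50], [0, 0, 0], 85], [[0, 0, -80], [0, 0, 0], 85], [[0, 0, -95], [0, 0, 0], 85], [[0, 0, -95], [0, 0, 0], 85], [[0, 0, -95], [0, 0, 0], 85], [[0, 0, -95], [0, 0, 0], 85], [[0, 0, -95], [0, 0, 0], 85]]'

```text
clock: 5.82
tcp_pos: [0.4631, -0.26, 0.2298]
orientation: [-0.001, 0.952, 0.305, -0.001]
wrist_force: [-0.4, -0.6, 0.2]
finger_gap: 0.0851
grip_force: 0.0
```

```bash
python3 look.py w6
python3 - <<'E'
import cv2, numpy as np
from workcell import imaging
i=cv2.imread('pics/w6.png')[150:250,215:315]
j=imaging.read_camera("scene")[175:295,215:305,::-1]
o=np.hstack([cv2.resize(i,(400,400),interpolation=cv2.INTER_CUBIC),cv2.resize(j,(300,400),interpolation=cv2.INTER_CUBIC)])
cv2.imwrite('pics/w6c.png',o)
E
```

```text
5.8167 [ 0.4631 -0.26    0.2298] [-0.0011  0.9522  0.3054 -0.0007] [-0.6628  0.2304 -0.0687  1.2743  0.      1.858 ] [-0.3675 -0.5861  0.2235] [-0.064   0.0246  0.0296] [ 0.0005  0.0032 -0.0001  0.0012  0.0008 -0.0002]
```

View pics/w6c.png

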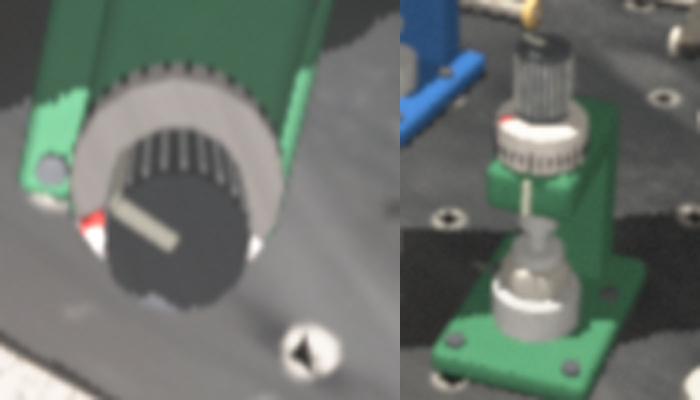

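The red line at (90,222) now lags the white line at (115,200) by about 60° clockwise. The foot is on the nut, the nut is on the anvil, and the gripper is clear.

```bash
python3 -c "
from workcell import env
print(env.hand_in())"
```

```text
the job is handed in; nothing more can be done
None
```

I turned the green micrometer's knob clockwise until its foot was on the nut and the clutch had slipped about 60° (judged from the pictures), then let go, leaving the nut on its anvil and the blue micrometer untouched; the job is handed in, but no verdict was returned.

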